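# Hold a brake pad against the datum fence with a spacer

## Robot

A 6-joint arm with a two-finger parallel gripper is mounted at the origin on the work surface. World frame = base frame: x ahead of the robot, y to its left, z up, the work surface at z = 0. Lengths are in mm, angles in degrees, forces in N, time in s.
With the tool pointing down it reaches from about 425 to 950 mm from the base axis. Payload 3.5 kg.
Tool frame: the origin (TCP) lies at the very end of the fingers, on their centre line; the grasp point (between the pads) lies 19 mm behind it (manip.tcp_to_grasp is the y of the grasp point in the tool frame, in mm); y points along the fingers, x is the direction in which the jaws open and shut, and the axes are right-handed (so a half turn about y gives the same grasp; the last joint's range is limited). The gripper opens to 85 mm and grips with 20 to 120 N. Pads are 22 mm wide; open, the fingers measure 114 mm over their backs; the gripper's body (76 mm by 85 mm) begins 54 mm behind the grasp point. The pads swing forward as they close: fully open they stand 13 mm farther back than shut.
Start: joints at [-72.708, 16.404, 90.338, -0, 73.258, -8.594], TCP at [294.715, -607.247, 231.325] pointing down, gripper open.
Joint ranges: [-158.93, 158.93], [-51.34, 127.21], [12.03, 142.37], [-87.48, 267.48], [13.55, 161.25], [-162.69, 162.69]. Speed limits (degrees/s): [159.86, 159.86, 180, 180, 180, 180].

## Interface

Orientations are given as [roll, pitch, yaw] about the fixed x, y, z axes, in that order (R = Rz(yaw) Ry(pitch) Rx(roll)).
In Python, from bench import manip gives the robot as it stands.
- The arm moves only by the tool drive_tool, never from a script. Its argument "plan" is text: rows parted by semicolons, each of 6 numbers parted by spaces: the shift along the tool's x, y, z in m, then the turn, a rotation vector about the tool's x, y, z in degrees. A call has 1 to 8 rows; each row is the pose to reach, as a shift and turn from the pose measured when the call began, along the tool's axes at that moment; what a row does not reach only later rows make up. A row lasts 1/8 s, in which the tool goes at most 62.5 mm and 10.7 degrees, less where a joint would pass 70% of its speed; a pose out of reach is approached as far as the arm can. A call with a gripper value outside its range is refused whole. "claw" is the finger opening in m, from 0 to 0.0854, set as the call begins (left out, the last holds). The fingers move at their own pace and stop on an object; "force" is the grip in N (left out, the last holds). Time passes only in rows, so rows that repeat a pose let the fingers close. It gives the time, the measured TCP pose, the force and the opening at its end, in the units of the state.
- manip.sense(): the state, without advancing time (a new reading comes with each control period).
- manip.read_camera(name): name is "side" or "top" or "wrist"; returns the picture (400x640x3 uint8, blue, green, red); there is no depth.
- manip.camera_params(name): a dict with "fx", "fy", "cx", "cy" (pixels), "eye" and "rotation" of the camera in the world. Camera axes: x right, y up, looking along -z (the intrinsics and any distortion apply to the point x, -y, -z); pixel columns grow to the right and rows downward; lengths in mm; the calibration is good to about 2 mm. A picture is of the moment at which its call begins: read the wrist's pose just before it. camera_params takes no time and is no camera call; for the wrist camera it gives the pose at the moment of the call.
- manip.sign_off(): hands the job in, once; it reports no verdict.
The state is a dict: "clock": time; "joint_positions": joint angles; "dq": joint speeds; "joint_efforts": joint torques, N m; "tcp_pos": TCP position; "tool_rot": TCP orientation; "force": force on the tool from outside, world axes, zero at the start; "ft_torque": the same for the moment, N m; "grip_width": finger opening in mm.
Only numpy, scipy, OpenCV 4.12 (cv2) and the standard library are available. Lean on these libraries where they do the work, as an engineer would, in place of code of your own. Each camera call takes 0.05 s, during which the arm holds its last target.

## Task

Two identical brake pads lie in the two bays of the checking fixture, each with a gap between it and the rail on the robot's side. Find the pad whose gap is wide enough for the steel spacer as it lies, stand the spacer upright in the middle of that gap, square to the rail and with its foot on or just above the base plate, and with the spacer push that pad squarely and flush against the fence. Finish while still gripping the spacer and pressing the pad firmly on the fence with it; do not touch the pad with the gripper, and leave the other pad and everything else where they are.

Things in the scene. Friction and masses are not known exactly. Their poses are not given: they have to be found in the camera images.
- fixture: Fixed checking fixture. Origin: centre of its underside, on the table; x from the dark rail (robot's side) to the fence, y along them. Base plate 150 (x) by 236 (y) mm, top (floor of the bays) 8 mm above the table. Rail: inner face at x = -50 mm, 12 thick, top 24 mm above the table. Divider 8 mm wide at y = 0, as high. Bays 100 (x) by 106 (y) mm, centred at y = +-57; outer end strips 18 mm high.
- fence: Datum fence: bright steel bar 16 (x) by 236 (y) by 16 mm on the base plate along the fixture's far edge, fixed; its inner face is at fixture x = +50 mm, its top 24 mm above the table. Origin: centre of its underside, at fixture x = +58 mm; same axes as the fixture.
- pad_a: One of two identical loose brake pads, about 0.3 kg, in either bay. Origin: centre of its underside, on the bay's floor. Steel backing 62 (x) by 90 (y) by 8 mm, two-part lining on top, 18 mm high in all. Axes as the fixture's, up to 0.03 rad askew; slides when pushed with a few newtons. Its gap runs from the rail to its rear edge, 31 mm from its centre, and may be wide enough or not.
- pad_b: The other brake pad, identical to pad_a, in the other bay; its gap may be wide enough for the spacer or not. Of the two gaps exactly one is wide enough, by 5 mm or more.
- spacer_mid (a point): Loose steel spacer, about 0.4 kg, standing upright on the table to the left or right of the fixture: foot 22 (x) by 56 (y) by 34 mm high, on it a stem to grip, 16 (x) by 30 (y) by 34 mm high; 68 mm in all. The point is its centre, 34 mm above its underside; z up. Its 22 mm (x) goes across the gap.
- vblock: Bystander: loose dark steel V-block, 50 by 60 by 42 mm. Origin: centre of its underside.
- centre: Bystander: loose turned steel cylinder, 52 mm across, 58 mm high, with a pointed pin to 98 mm. Origin: centre of its underside.
- micrometer: Bystander: loose micrometer lying flat, about 145 by 45 by 14 mm. Origin: in the middle of its bow's opening, on the table.
There are look-alikes about, which are no part of the job. What is shaped like the part that bears spacer_mid but red is not meant. What is shaped like the pad_a but yellow is not meant.

How it is judged (in metres and radians):
On the way:
1. the spacer stands in the wide gap, low behind that pad (height (world z) of spacer_mid below 0.047 m and angle between spacer_mid's own z axis and vertical below 0.12 rad and y of spacer_mid in the frame of pad_a between -0.02 and 0.02 m and x of spacer_mid in the frame of pad_a below -0.038 m and x of spacer_mid in the frame of fixture above -0.042 m and angle between the x axis of spacer_mid and the x axis of fixture, either way round below 0.12 rad), for 0.2 s.
At the end, for the whole second after the job is handed in: Spacer gripped, upright and square (0.12 rad), foot within 5 mm of the base plate, within 20 mm of the pad's middle; pad flat, within 1.8 mm of the fence and 0.02 rad of square; over 3 N spacer on pad and pad on fence; robot not touching the pad; all still; other pad within 5 mm (all of step 1 and x of pad_a in the frame of fixture above 0.0172 m and angle between the x axis of pad_a and the x axis of fixture, either way round below 0.02 rad and height (world z) of pad_a below 0.0105 m and angle between pad_a's own z axis and vertical below 0.04 rad and contact force between pad_a and fence above 3 N and contact force between spacer and pad_a above 3 N and contact force between the fingers and spacer above 3 N and contact force between each of the arm, the fingers and pad_a below 0.5 N and linear speed of each of pad_a, spacer below 0.02 m/s and distance of pad_b from where it was at the start of the episode below 0.005 m); the arm keeps its last pose, push and grip.
It fails at once if the other pad is moved by more than 5 mm (distance of pad_b from where it was at the start of the episode above 0.005 m).
It fails at once if a bystander is moved by more than 15 mm (distance of any of vblock, centre, micrometer from where it was at the start of the episode above 0.015 m).
It fails at once if the gripper pushes on the pad itself (contact force between any of the fingers, the arm and pad_a above 2 N).
It also fails if it takes over 48 s, if anything falls off the work surface, if the arm or the gripper's body presses on something with over 40 N, if the wrist force passes 120 N, or if a joint passes its speed limit or range.

## Working session

There is one attempt and no reset: what is moved stays moved. The work goes in short steps, Python scripts to look and compute and a tool call to move; the robot and the scene stay as the last step left them, time stands still between calls to the robot, and variables do not carry over. Pictures are saved under pics/ and viewed, and the job is handed in when it is done.

Besides the shell and the picture viewer there is one more tool, called as name(argument=value, ...) on one line, values as JSON. drive_tool: Moves the arm, as the interface text tells. Its arguments: {"type":"object","properties":{"plan":{"type":"string"},"claw":{"type":"number"},"force":{"type":"number"}},"required":["plan"]}

```bash
mkdir -p pics; ls; python3 - <<'E'
from bench import manip
import cv2
s=manip.sense();print(s)
for n in("top","side","wrist"):
    p=manip.camera_params(n);print(n,p)
    cv2.imwrite(f"pics/{n}0.png",manip.read_camera(n))
print(manip.tcp_to_grasp)
E
```

```text
pics
{'clock': 0.0, 'joint_positions': array([-7.27065209e+01,  1.64556286e+01,  9.04231021e+01,  1.24278422e-03,
        7.32576616e+01, -8.59521313e+00]), 'dq': array([ 0.02964386, -0.0205486 , -0.05379105, -0.02845696,  0.03966094,
       -0.0253824 ]), 'joint_efforts': array([ 3.11303556e-04, -4.05981946e+01, -2.92624962e+01, -1.30788753e-04,
        5.81579137e-03,  1.07829425e-06]), 'tcp_pos': array([ 294.54678089, -606.61623324,  229.91892779]), 'tool_rot': array([-89.97843986,   0.13468274, -64.11164183]), 'force': array([ 0.12503573, -0.31225239, -0.47928405]), 'ft_torque': array([-0.00780416, -0.06602039,  0.03541474]), 'grip_width': 85.53340764615005}
top {'fx': 394.6095645313967, 'fy': 394.6095645313967, 'cx': 331.8118936782215, 'cy': 194.0439526635877, 'eye': array([382.51897476,  -3.50149858, 965.33791923]), 'rotation': array([ 11.73484163,   0.16797092, -85.89331877])}
side {'fx': 419.3099817063776, 'fy': 419.3099817063776, 'cx': 317.2931877075456, 'cy': 197.4327431330148, 'eye': array([ 29.8878629 , 733.25373414, 663.52677154]), 'rotation': array([  55.5229666 ,   -1.35387814, -144.53211774])}
wrist {'fx': 291.34771206877485, 'fy': 291.34771206877485, 'cx': 316.76278502874914, 'cy': 198.8578287034244, 'eye': array([ 368.34805704, -570.79205301,  372.67923948]), 'rotation': array([-18.88115595,   0.15793106, -64.05129167])}
-18.700000000000003
```

View pics/top0.png

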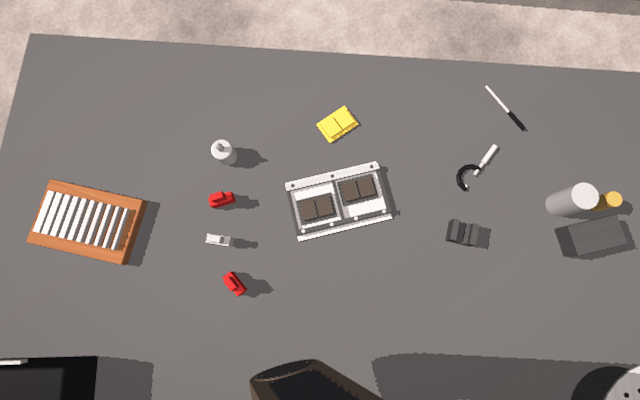

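View pics/side0.png

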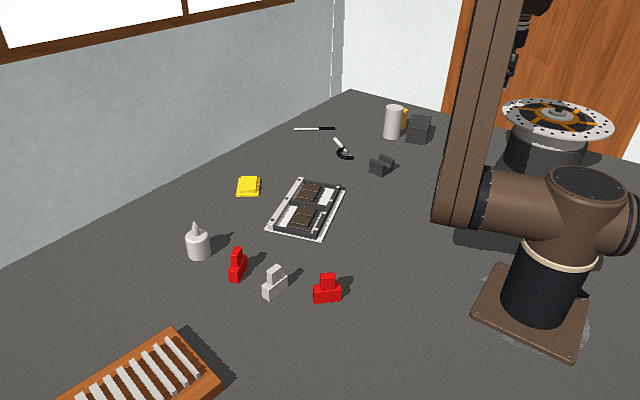

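View pics/wrist0.png

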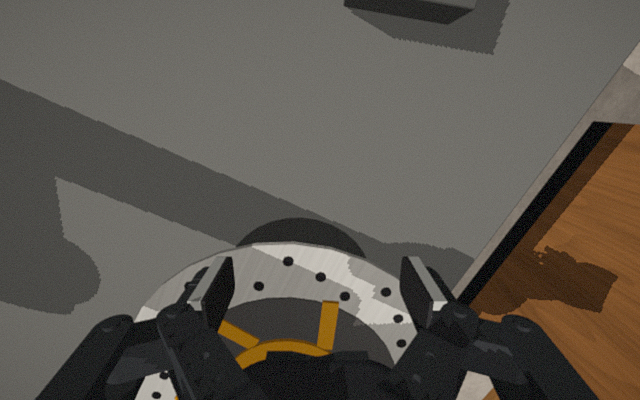

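```bash
cat > h.py <<'E'
import numpy as np,cv2
from scipy.spatial.transform import Rotation as R
def ray(p,uv):
    d=np.array([(uv[0]-p['cx'])/p['fx'],-(uv[1]-p['cy'])/p['fy'],-1.0])
    return R.from_euler('xyz',p['rotation'],degrees=True).apply(d)
def pix(p,uv,z):
    d=ray(p,uv);e=np.array(p['eye']);return e+d*(z-e[2])/d[2]
def proj(p,X):
    c=R.from_euler('xyz',p['rotation'],degrees=True).inv().apply(np.atleast_2d(X)-p['eye'])
    return np.c_[p['cx']+p['fx']*c[:,0]/-c[:,2],p['cy']-p['fy']*c[:,1]/-c[:,2]]
E
python3 - <<'E'
import cv2
a=cv2.imread('pics/top0.png')
cv2.imwrite('pics/top0a.png',cv2.resize(a[155:250,275:405],None,fx=6,fy=6,interpolation=cv2.INTER_CUBIC))
cv2.imwrite('pics/top0b.png',cv2.resize(a[130:305,190:290],None,fx=3.4,fy=3.4,interpolation=cv2.INTER_CUBIC))
from bench import manip
from h import *
p=manip.camera_params('top')
for n,uv,z in [('sp',(218,237),50),('c1',(287,184),24),('c2',(378,164),24),('c3',(298,239),24),('c4',(391,217),24)]:print(n,pix(p,uv,z))
E
```

```text
sp [451.77173956 268.73736277  50.        ]
c1 [594.63308163 124.5764688   24.        ]
c2 [661.21685852 -95.32097567  24.        ]
c3 [462.61242225  85.7192549   24.        ]
c4 [ 531.19914272 -132.84936579   24.        ]
```

View pics/top0a.png

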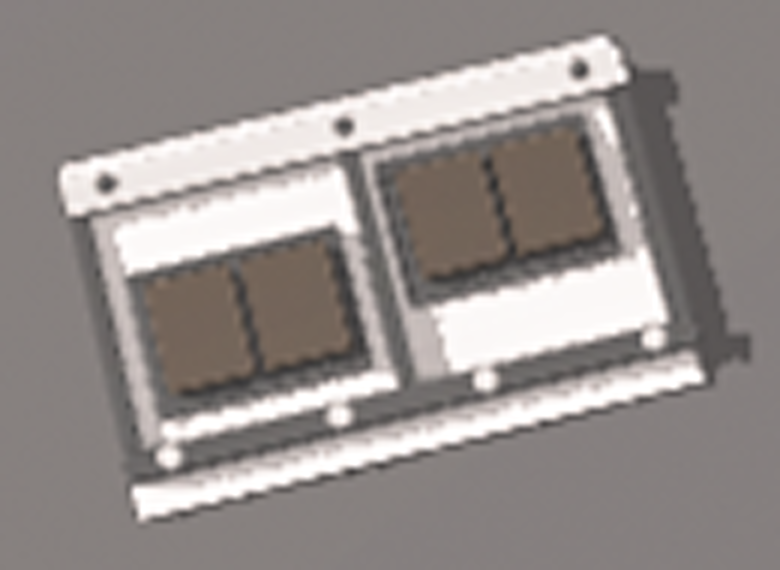

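View pics/top0b.png

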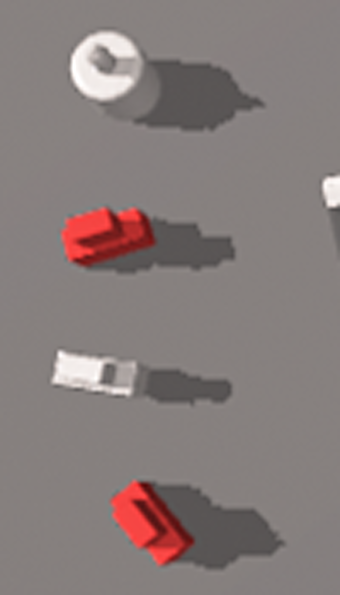

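drive_tool(plan="-0.033 0.003 0.049 0 -8 0; -0.066 0.006 0.098 0 -17 0; -0.098 0.009 0.146 0 -26 0; -0.131 0.012 0.195 0 -35 0; -0.163 0.015 0.244 0 -44 0; -0.196 0.018 0.292 0 -53 0; -0.229 0.021 0.341 0 -62 0; -0.262 0.024 0.390 0 -71 0")

```text
clock: 1.15
tcp_pos: [531.6, -198.9, 206.6]
tool_rot: [-89.9, 0.0, 7.2]
force: [0.9, -0.1, 0.5]
grip_width: 85.5
```

drive_tool(plan="0.035 0.003 0.045 0 -5 0; 0.070 0.006 0.091 0 -9.4 0; 0.070 0.006 0.091 0 -9.4 0; 0.070 0.006 0.091 0 -9.4 0")

```text
clock: 1.65
tcp_pos: [589.4, -99.7, 200.3]
tool_rot: [-89.9, 0.1, 16.6]
force: [0.1, 0.6, -0.3]
grip_width: 85.4
```

```bash
python3 - <<'E'
from bench import manip
import cv2,pickle
s=manip.sense();print(s['tcp_pos'],s['tool_rot'])
p=manip.camera_params('wrist');pickle.dump(p,open('w1.pkl','wb'))
cv2.imwrite("pics/w1.png",manip.read_camera('wrist'))
E
```

```text
[589.39529461 -99.7377301  200.30609954] [-8.98885910e+01  5.79421119e-02  1.66059583e+01]
```

View pics/w1.png

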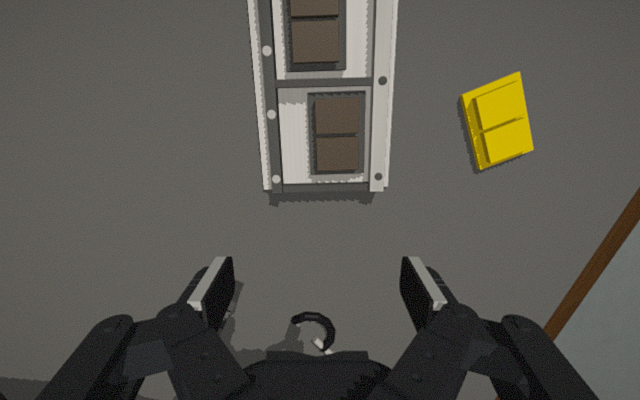

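```bash
python3 - <<'E'
import cv2
a=cv2.imread('pics/w1.png')
cv2.imwrite('pics/w1a.png',cv2.resize(a[70:205,245:405],None,fx=4.4,fy=4.4,interpolation=cv2.INTER_CUBIC))
E
```

```text
(no output)
```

View pics/w1a.png

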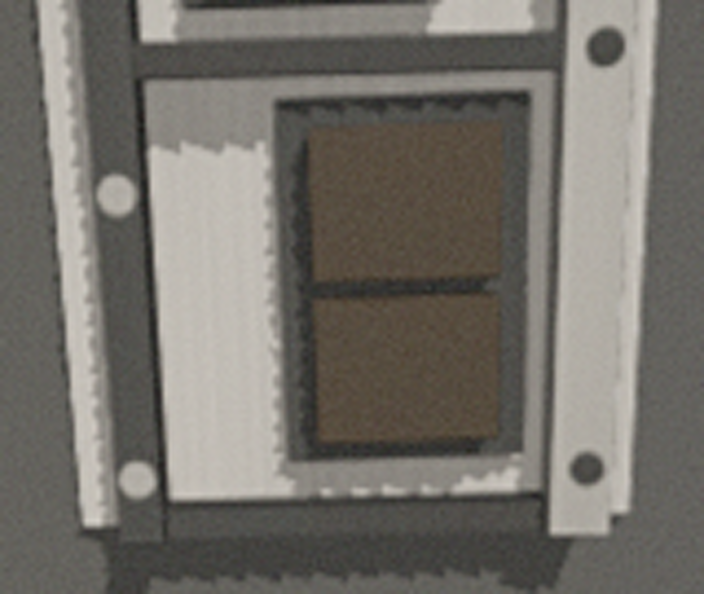

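```bash
cat > m1.py <<'E'
import pickle
from h import *
p=pickle.load(open('w1.pkl','rb'))
def c(x,y,z): return pix(p,(x/4.4+245,y/4.4+70),z)
P={k:c(*v) for k,v in dict(railT=(133,75,24),railB=(160,530,24),rfT=(147,85,8),rfB=(169,500,8),fnT=(566,75,24),fnB=(550,535,24),fnBo=(608,535,24),padTL=(276,103,16),padTR=(530,95,16),padBL=(288,462,16),padBR=(522,455,16),floorBR=(542,493,8)).items()}
def ang(a,b):
    d=P[a]-P[b];return np.degrees(np.arctan2(d[1],d[0]))
for k in P:print(k,P[k].round(1))
print('rail',ang('railT','railB')-90,'floor',ang('rfT','rfB')-90,'fence',ang('fnT','fnB')-90,'pad',ang('padTL','padBL')-90,ang('padTR','padBR')-90,ang('padTR','padTL'),ang('padBR','padBL'))
yaw=np.radians(16.6)
ex=np.array([np.cos(yaw),np.sin(yaw),0]);ey=np.array([-ex[1],ex[0],0])
for k in P:print(k,(P[k]@ex).round(1),(P[k]@ey).round(1))
E
python3 m1.py
```

```text
railT [519.7 -20.5  24. ]
railB [ 553.3 -126.    24. ]
rfT [521.3 -21.8   8. ]
rfB [ 552.9 -122.3    8. ]
fnT [616.1   8.4  24. ]
fnB [651.  -98.1  24. ]
fnBo [665.4 -93.7  24. ]
padTL [553.  -16.8  16. ]
padTR [610.7   2.4  16. ]
padBL [ 580.5 -100.9   16. ]
padBR [638.6 -81.5  16. ]
floorBR [649.1 -91.4   8. ]
rail 17.683638058548283 floor 17.48881755022076 fence 18.12371697368839 pad 18.132511263785005 18.38358134204573 18.361061939087737 18.450450696543403
railT 492.2 -168.1
railB 494.2 -278.8
rfT 493.3 -169.8
rfB 495.0 -275.2
fnT 592.8 -168.0
fnB 595.8 -280.0
fnBo 610.9 -279.9
padTL 525.1 -174.0
padTR 585.9 -172.2
padBL 527.5 -262.5
padBR 588.7 -260.6
floorBR 596.0 -273.1
```

drive_tool(plan="-0.010 0.003 0.055 0 4 0; -0.020 0.007 0.109 0 8 0; -0.030 0.010 0.163 0 12 0; -0.040 0.014 0.217 0 16 0; -0.050 0.017 0.270 0 20 0; -0.058 0.020 0.312 0 22 0; -0.058 0.020 0.312 0 22 0; -0.058 0.020 0.312 0 22 0")

```text
clock: 2.7
tcp_pos: [445.4, 181.0, 181.4]
tool_rot: [-89.9, 0.0, -5.5]
force: [0.2, 0.3, -0.4]
grip_width: 85.2
```

```bash
python3 - <<'E'
from bench import manip
import cv2,pickle
from h import *
s=manip.sense();print(s['tcp_pos'],s['tool_rot'])
p=manip.camera_params('wrist');pickle.dump(p,open('w2.pkl','wb'))
a=manip.read_camera('wrist')
cv2.imwrite("pics/w2.png",a)
print(proj(p,[450,272,68]))
E
```

```text
[445.43118264 181.04881624 181.36848763] [-8.99345597e+01  2.71455923e-02 -5.53895296e+00]
[[313.47134001  89.33427157]]
```

View pics/w2.png

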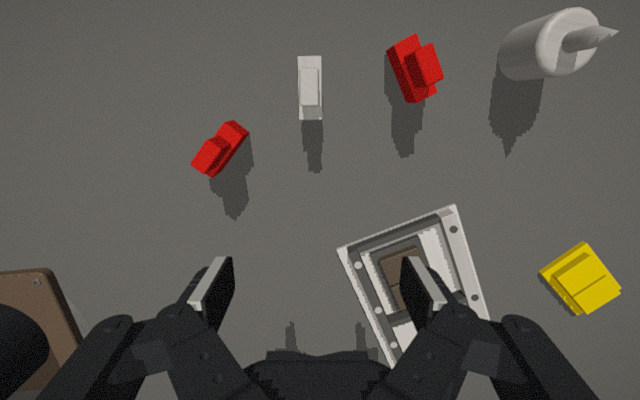

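The candidates are a red one at (220,150), a white one at (310,88) and a red one at (415,68). The bare steel (white) one fits, since red ones are ruled out. I'll confirm it in a crop.

```bash
python3 - <<'E'
import cv2
a=cv2.imread('pics/w2.png')
cv2.imwrite('pics/w2a.png',cv2.resize(a[45:135,270:350],None,fx=6.6,fy=6.6,interpolation=cv2.INTER_CUBIC))
E
```

```text
(no output)
```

View pics/w2a.png

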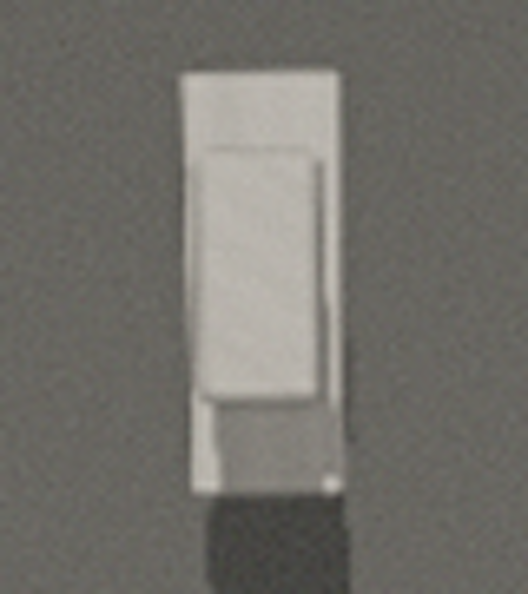

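```bash
python3 - <<'E'
import pickle
from h import *
p=pickle.load(open('w2.pkl','rb'))
def c(x,y,z): return pix(p,(x/6.6+270,y/6.6+45),z)
for n,z,q in [('stem',68,[(201,150),(316,150),(316,398),(201,398)]),('foot',34,[(181,72),(338,72),(344,493),(192,493)])]:
    X=np.array([c(u,v,z) for u,v in q]);print(n,X.round(1).tolist(),X.mean(0))
    for i in range(4):
        d=X[(i+1)%4]-X[i];print(np.linalg.norm(d).round(1),np.degrees(np.arctan2(d[1],d[0])).round(1))
E
```

```text
stem [[441.2, 289.2, 68.0], [455.1, 287.9, 68.0], [452.4, 259.2, 68.0], [437.9, 260.6, 68.0]] [446.66861853 274.2156511   68.        ]
14.0 -5.5
28.8 -95.4
14.6 174.5
28.8 83.5
foot [[438.1, 302.6, 34.0], [459.4, 300.5, 34.0], [455.3, 245.1, 34.0], [433.2, 247.2, 34.0]] [446.50652408 273.83745312  34.        ]
21.4 -5.5
55.6 -94.3
22.2 174.5
55.6 85.0
```

drive_tool(plan="-0.004 0.030 0.047 0 0 0; -0.0078 0.055 0.0927 0 0 0; -0.0078 0.071 0.0927 0 0 0; -0.0078 0.071 0.0927 0 0 0", claw=0.05, force=100)

```text
clock: 3.25
tcp_pos: [446.5, 272.4, 108.9]
tool_rot: [-90.0, 0.2, -5.7]
force: [-0.3, -0.8, 0.3]
grip_width: 49.9
```

```bash
python3 - <<'E'
from bench import manip
import cv2
s=manip.sense();print(s['tcp_pos'],s['tool_rot'],s['grip_width'])
cv2.imwrite("pics/w3.png",manip.read_camera('wrist'))
E
```

```text
[446.4999297  272.36983122 108.87621025] [-90.04893443   0.2124084   -5.66270426] 49.92732643489825
```

View pics/w3.png

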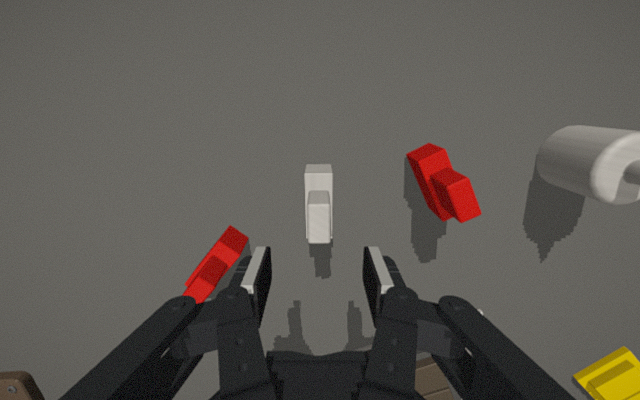

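```bash
python3 - <<'E'
from bench import manip
from h import *
p=manip.camera_params('wrist')
print(proj(p,[[446.6,274,68],[446.5,272.4,109],[446.5,272.4,127],[446.6,274,34]]))
X=np.array([pix(p,(u,v),68) for u,v in [(308,204),(329,204),(328,243),(309,243)]]);print(X,X.mean(0))
E
```

```text
[[317.58369002 224.28273161]
 [317.70867011 256.64183316]
 [317.73555998 274.99620221]
 [317.56917366 207.07355367]]
[[441.61577945 289.44705002  68.        ]
 [455.70461009 288.07124023  68.        ]
 [452.52575349 258.9536267   68.        ]
 [439.16444644 260.25342088  68.        ]] [447.25264737 274.18133446  68.        ]
```

drive_tool(plan="0.0003 0.020 0.0016 0 0 0; 0.0003 0.040 0.0016 0 0 0; 0.0003 0.058 0.0016 0 0 0; 0.0003 0.067 0.0016 0 0 0; 0.0003 0.067 0.0016 0 0 0; 0.0003 0.067 0.0016 0 0 0")

```text
clock: 4.05
tcp_pos: [448.3, 274.3, 43.9]
tool_rot: [-89.9, 0.0, -5.7]
force: [0.4, 1.4, 0.1]
grip_width: 49.7
```

```bash
python3 - <<'E'
from bench import manip
import cv2
s=manip.sense();print(s['tcp_pos'],s['tool_rot'],s['grip_width'],s['force'])
a=manip.read_camera('wrist')
cv2.imwrite("pics/w4.png",cv2.resize(a[180:400,200:440],None,fx=2.5,fy=2.5))
E
```

```text
[448.25881671 274.29570675  43.89837933] [-8.99463655e+01  1.37875326e-02 -5.69090414e+00] 49.68068473641955 [0.35609828 1.3726037  0.14098294]
```

View pics/w4.png

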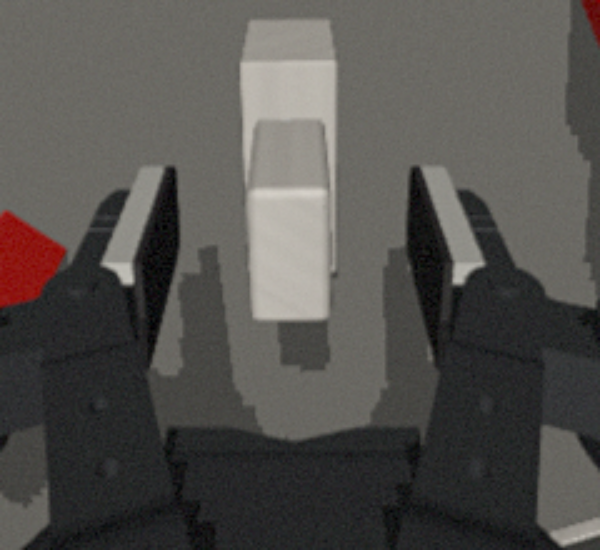

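drive_tool(plan="-0.0013 0.002 0 0 0 0; -0.0013 0.002 0 0 0 0; -0.0013 0.002 0 0 0 0; -0.0013 0.002 0 0 0 0; -0.0013 0.002 0 0 0 0; -0.0013 0.002 0 0 0 0; -0.0013 0.002 0 0 0 0; -0.0013 0.002 0 0 0 0", claw=0.0, force=100)

```text
clock: 5.1
tcp_pos: [447.4, 274.7, 42.5]
tool_rot: [-89.9, -0.0, -5.7]
force: [-0.7, 0.3, 5.8]
grip_width: 14.4
```

```bash
python3 - <<'E'
from bench import manip
import cv2
s=manip.sense();print(s['tcp_pos'],s['tool_rot'],s['grip_width'],s['force'])
a=manip.read_camera('wrist')
cv2.imwrite("pics/w5.png",cv2.resize(a[180:400,200:440],None,fx=2.5,fy=2.5))
E
```

```text
[447.35963805 274.71621766  42.45753598] [-8.99146210e+01 -3.43194275e-02 -5.68747911e+00] 14.385978938248835 [-0.67312859  0.31332549  5.75675647]
```

View pics/w5.png

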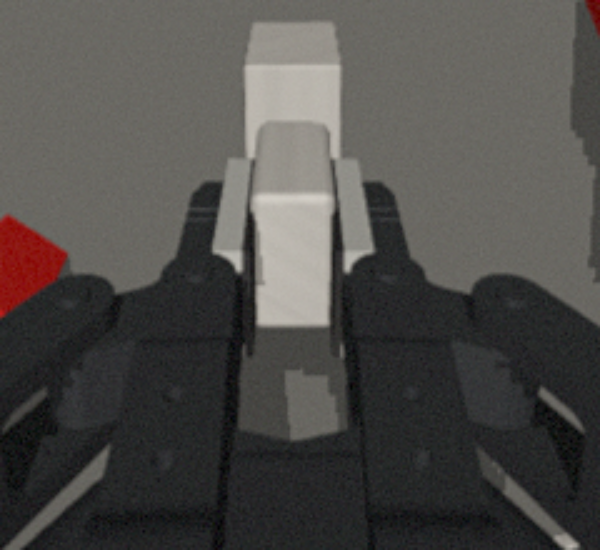

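drive_tool(plan="0 -0.040 0 0 0 0; 0 -0.085 0 0 0 0; 0.020 -0.098 -0.045 0 -4 0; 0.043 -0.098 -0.100 0 -9 0; 0.066 -0.098 -0.155 0 -14 0; 0.089 -0.098 -0.210 0 -19 0; 0.112 -0.098 -0.266 0 -23.5 0; 0.1371 -0.098 -0.3257 0 -23.5 0")

```text
clock: 6.15
tcp_pos: [549.4, -62.4, 137.7]
tool_rot: [-89.8, 0.1, 17.8]
force: [0.9, 0.6, -3.5]
grip_width: 14.1
```

drive_tool(plan="0 0 0 0 0 0; 0 0 0 0 0 0")

```text
clock: 6.4
tcp_pos: [547.5, -62.0, 135.2]
tool_rot: [-89.6, 0.3, 17.8]
force: [0.2, 0.7, -3.7]
grip_width: 14.3
```

```bash
python3 - <<'E'
from bench import manip
import cv2,pickle
s=manip.sense();print(s['clock'],s['tcp_pos'],s['tool_rot'],s['grip_width'],s['force'])
pickle.dump(manip.camera_params('wrist'),open('w6.pkl','wb'))
a=manip.read_camera('wrist')
cv2.imwrite("pics/w6.png",a)
b=manip.read_camera('side')
cv2.imwrite("pics/s6.png",cv2.resize(b[120:270,200:440],None,fx=3.3,fy=3.3,interpolation=cv2.INTER_CUBIC))
E
```

```text
6.4 [547.4838152  -62.04082866 135.18917438] [-89.61800685   0.34958789  17.76776338] 14.305620915996299 [ 0.22475033  0.66371665 -3.67041285]
```

View pics/w6.png

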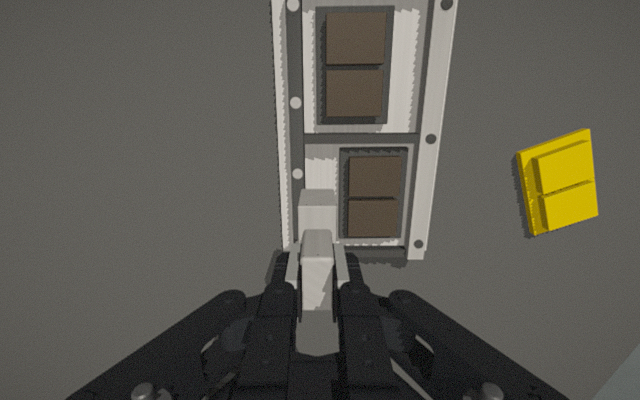

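View pics/s6.png

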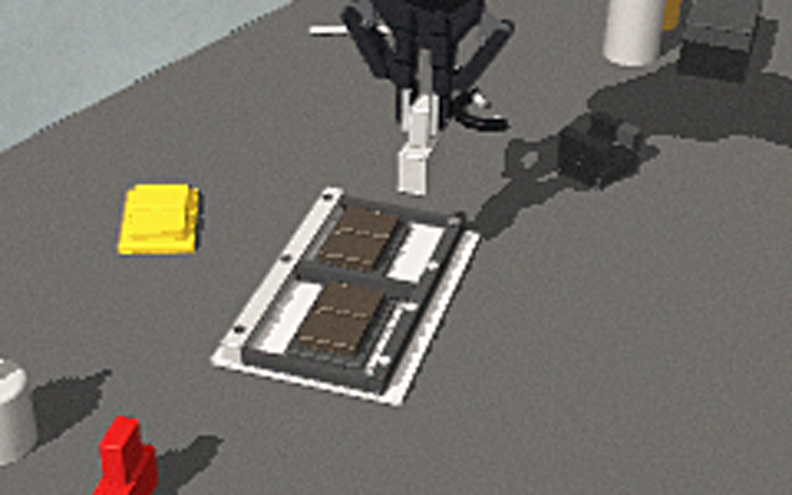

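```bash
python3 - <<'E'
import cv2
a=cv2.imread('pics/w6.png')
cv2.imwrite('pics/w6a.png',cv2.resize(a[125:275,270:450],None,fx=4,fy=4,interpolation=cv2.INTER_CUBIC))
E
```

```text
(no output)
```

View pics/w6a.png

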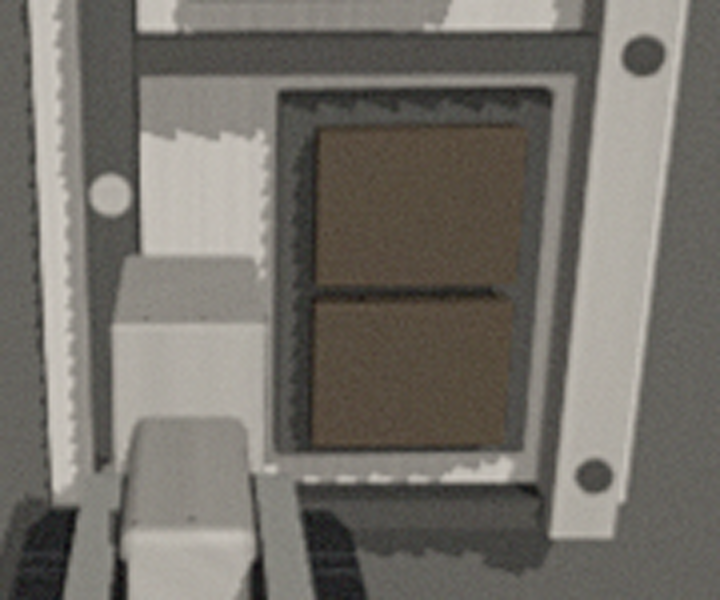

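```bash
python3 - <<'E'
import pickle
from h import *
p=pickle.load(open('w6.pkl','rb'))
def c(x,y,z): return pix(p,(x/4+270,y/4+125),z)
P={k:c(*v) for k,v in dict(rail1=(137,10,24),rail2=(136,75,24),rail3=(137,240,8),fnT=(601,70,24),fnB=(551,538,24),padTL=(281,91,16),padTR=(551,91,16),padBL=(276,452,16),padBR=(522,452,16),sbL=(124,257,92.7),sbR=(254,257,92.7),stL=(112,322,126.7),stR=(267,322,126.7)).items()}
def ang(a,b):
    d=P[a]-P[b];return np.degrees(np.arctan2(d[1],d[0]))
print('fence',ang('fnT','fnB')-90,'pad',ang('padTL','padBL')-90,ang('padTR','padBR')-90,ang('padTR','padTL'),ang('padBR','padBL'))
print('spacer',ang('sbR','sbL'),ang('stR','stL'))
yaw=np.radians(17.8)
ex=np.array([np.cos(yaw),np.sin(yaw),0]);ey=np.array([-ex[1],ex[0],0])
for k in P:print(k,P[k].round(1),(P[k]@ex).round(1),(P[k]@ey).round(1))
t=np.array([547.48,-62.04,0]);print(t@ex,t@ey)
E
```

```text
fence 18.090203086223127 pad 18.494875080827214 18.87020668314436 17.88756507892292 18.018750441147244
spacer 17.94455701404441 17.968360525882996
rail1 [516.5  -7.2  24. ] 489.6 -164.7
rail2 [520.3 -20.3  24. ] 489.2 -178.4
rail3 [532.  -60.3   8. ] 488.1 -220.0
fnT [615.5  11.5  24. ] 589.5 -177.2
fnB [651.  -97.2  24. ] 590.1 -291.5
padTL [552.3 -14.9  16. ] 521.3 -183.0
padTR [609.7   3.6  16. ] 581.6 -182.9
padBL [580.6 -99.6  16. ] 522.4 -272.3
padBR [638.6 -80.7  16. ] 583.3 -272.1
sbL [527.7 -39.7  92.7] 490.3 -199.1
sbR [548.2 -33.   92.7] 511.9 -199.0
stL [527.7 -38.9 126.7] 490.6 -198.3
stR [548.1 -32.3 126.7] 512.0 -198.3
502.306463218555 -226.43217308692337
```

```bash
cat > go.py <<'E'
import sys
from bench import manip
from h import *
def row(ex_c,ey_c,z,yaw=18.0,sag=(-1.9,.4,-2.5),rs=(0.2,0.2)):
    """target TCP, coordinates along 17.8deg axes"""
    a=np.radians(17.8);ex=np.array([np.cos(a),np.sin(a),0]);ey=np.array([-ex[1],ex[0],0])
    T=ex_c*ex+ey_c*ey+[0,0,z]-np.array(sag)
    s=manip.sense();R0=R.from_euler('xyz',s['tool_rot'],degrees=True)
    R1=R.from_euler('xyz',[-90-rs[0],0-rs[1],yaw],degrees=True)
    print('now',s['clock'],s['tcp_pos'].round(2),(s['tcp_pos']@ex).round(2),(s['tcp_pos']@ey).round(2),s['tool_rot'].round(2),s['force'].round(1),s['grip_width'].round(1))
    print('shift',(R0.inv().apply(T-s['tcp_pos'])/1000).round(4),'rot',np.degrees((R0.inv()*R1).as_rotvec()).round(2))
if __name__=='__main__': row(*map(float,sys.argv[1:4]))
E
python3 go.py 506.4 -227.2 76.5
```

```text
Traceback (most recent call last):
  File "go.py", line 12, in <module>
    if __name__=='__main__': row(*map(float,sys.argv[1:4]))
                             ~~~^^^^^^^^^^^^^^^^^^^^^^^^^^^
  File "go.py", line 10, in row
    print('now',s['clock'],s['tcp_pos'].round(2),(s['tcp_pos']@ex).round(2),(s['tcp_pos']@ey).round(2),s['tool_rot'].round(2),s['force'].round(1),s['grip_width'].round(1))
                                                                                                                                                  ^^^^^^^^^^^^^^^^^^^^^
AttributeError: 'float' object has no attribute 'round'
```

```bash
sed -i "s/s\['grip_width'\].round(1)/s['grip_width']/" go.py; python3 go.py 506.4 -227.2 76.5
```

```text
now 6.5 [548.04 -61.   136.15] 503.16 -225.61 [-89.69   0.25  17.9 ] [-0.3  0.6 -3.5] 14.238161765902476
shift [ 0.0052  0.0571 -0.0029] rot [-0.51 -0.1  -0.45]
```

drive_tool(plan="0.0052 0.010 -0.0024 -0.4 0 -0.4; 0.0052 0.025 -0.0024 -0.4 0 -0.4; 0.0052 0.042 -0.0024 -0.4 0 -0.4; 0.0052 0.057 -0.0024 -0.4 0 -0.4; 0.0052 0.057 -0.0024 -0.4 0 -0.4; 0.0052 0.057 -0.0024 -0.4 0 -0.4")

```text
clock: 7.25
tcp_pos: [553.7, -61.6, 79.3]
tool_rot: [-90.1, -0.2, 17.9]
force: [1.3, -1.0, -2.6]
grip_width: 14.1
```

```bash
python3 - <<'E'
from bench import manip
import cv2,pickle
for i in range(4):
  s=manip.sense();print(s['clock'],s['tcp_pos'],s['tool_rot'],s['grip_width'],s['force'])
  p=manip.camera_params('wrist')
  a=manip.read_camera('wrist')
  if i==0:
    pickle.dump(p,open('w7.pkl','wb'));cv2.imwrite("pics/w7.png",a)
    cv2.imwrite('pics/w7a.png',cv2.resize(a[125:275,270:450],None,fx=4,fy=4,interpolation=cv2.INTER_CUBIC))
E
```

```text
7.25 [553.72998149 -61.63807712  79.2749657 ] [-90.10731017  -0.169681    17.89533237] 14.057209231912774 [ 1.32593928 -1.01665622 -2.56681757]
7.3 [554.03492404 -61.70536196  79.76144419] [-90.13358389  -0.21252777  17.89422139] 14.390522763887988 [ 1.03879712  0.29762953 -2.4934307 ]
7.35 [554.12013781 -61.72379394  79.96623553] [-90.14671431  -0.22978081  17.89728003] 14.11450117315654 [ 0.71885933  0.31426391 -2.55832823]
7.4 [554.08749747 -61.72638378  79.99788246] [-90.14766143  -0.22946687  17.89670824] 14.33050768580003 [ 0.75694047  0.58922561 -3.86283578]
```

View pics/w7.png

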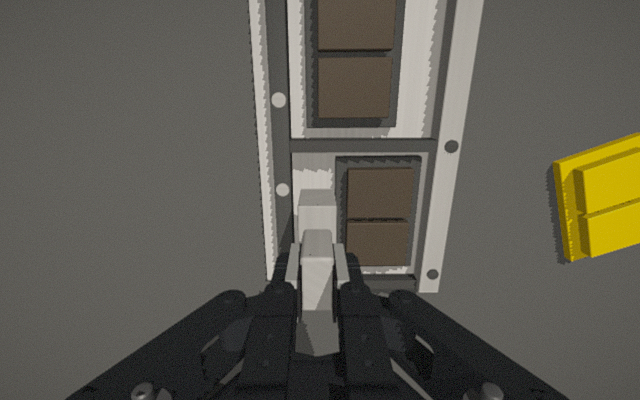

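View pics/w7a.png

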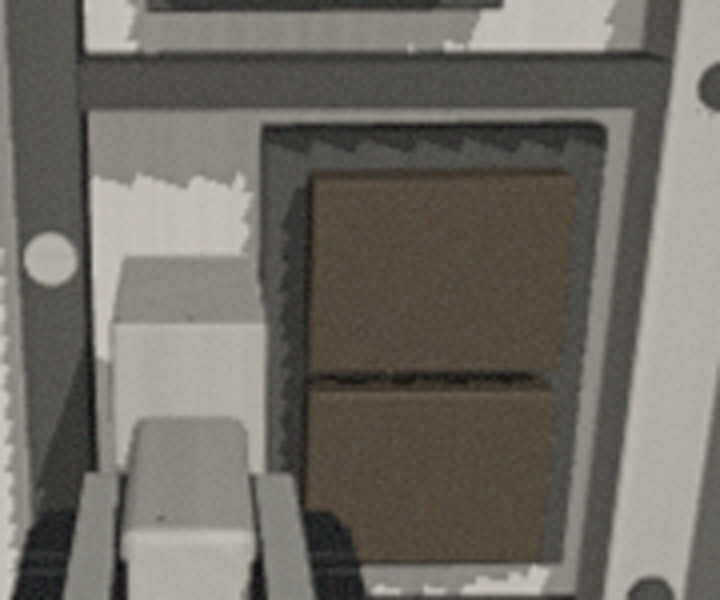

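```bash
sed -i 's/sag=(-1.9,.4,-2.5),rs=(0.2,0.2)/sag=(0,0,0),rs=(0,0)/' go.py; python3 - <<'E'
import pickle
from h import *
p=pickle.load(open('w7.pkl','rb'))
def c(x,y,z): return pix(p,(x/4+270,y/4+125),z)
P={k:c(*v) for k,v in dict(rail1=(78,60,24),rail2=(82,110,24),rail3=(86,300,24),rf=(88,115,8),rf3=(98,440,8),fnT=(676,10,24),fnB=(606,590,24),padTL=(264,127,16),padTR=(606,125,16),padBR=(562,562,16),padl=(266,300,16),sbL=(123,257,37.5),sbR=(255,257,37.5),stL=(112,322,71.5),stR=(267,322,71.5)).items()}
a=np.radians(17.8)
ex=np.array([np.cos(a),np.sin(a),0]);ey=np.array([-ex[1],ex[0],0])
for k in P:print(k,P[k].round(1),(P[k]@ex).round(1),(P[k]@ey).round(1))
E
python3 go.py 506.4 -227.2 53
```

```text
rail1 [517.5 -12.7  24. ] 488.8 -170.3
rail2 [520.5 -20.6  24. ] 489.2 -178.7
rail3 [530.7 -53.2  24. ] 489.1 -212.9
rf [521.3 -24.2   8. ] 488.9 -182.4
rf3 [541.8 -87.    8. ] 489.3 -248.5
fnT [609.4  25.7  24. ] 588.1 -161.9
fnB [645.  -79.7  24. ] 589.7 -273.1
padTL [551.9 -15.1  16. ] 520.8 -183.1
padTR [609.6   4.   16. ] 581.7 -182.6
padBR [638.5 -80.4  16. ] 583.4 -271.7
padl [562.9 -45.7  16. ] 522.0 -215.6
sbL [534.1 -39.3  37.5] 496.6 -200.7
sbR [554.9 -32.6  37.5] 518.4 -200.6
stL [534.  -38.2  71.5] 496.7 -199.6
stR [554.2 -31.6  71.5] 518.0 -199.5
now 7.45 [554.03 -61.69  79.97] 508.65 -228.1 [-90.15  -0.23  17.9 ] [-0.4  0.1 -3.7] 13.936417075645515
shift [-0.0024  0.027   0.001 ] rot [ 0.15 -0.1   0.23]
```

drive_tool(plan="-0.0023 0.003 0.001 0.15 0 0.2; -0.0023 0.010 0.001 0.15 0 0.2; -0.0023 0.018 0.001 0.15 0 0.2; -0.0023 0.024 0.001 0.15 0 0.2; -0.0023 0.028 0.001 0.15 0 0.2; -0.0023 0.028 0.001 0.15 0 0.2; -0.0023 0.028 0.001 0.15 0 0.2; -0.0023 0.028 0.001 0.15 0 0.2")

```text
clock: 8.45
tcp_pos: [551.9, -61.5, 52.3]
tool_rot: [-90.0, -0.1, 17.9]
force: [-0.5, 0.4, -3.8]
grip_width: 13.9
```

```bash
python3 - <<'E'
from bench import manip
import cv2,pickle
p=manip.camera_params('wrist')
a=manip.read_camera('wrist')
pickle.dump(p,open('w8.pkl','wb'));cv2.imwrite("pics/w8.png",a)
cv2.imwrite('pics/w8a.png',cv2.resize(a[125:275,270:450],None,fx=4,fy=4,interpolation=cv2.INTER_CUBIC))
b=manip.read_camera('side')
cv2.imwrite("pics/s8.png",cv2.resize(b[120:270,200:440],None,fx=3.3,fy=3.3,interpolation=cv2.INTER_CUBIC))
E
python3 go.py 506.4 -227.2 52
```

```text
now 8.55 [551.85 -61.56  52.25] 506.61 -227.31 [-9.001e+01 -5.000e-02  1.790e+01] [-0.7  0.2 -3.1] 14.337260787421329
shift [-0.0002  0.0003  0.0001] rot [ 0.01 -0.1   0.05]
```

View pics/w8a.png

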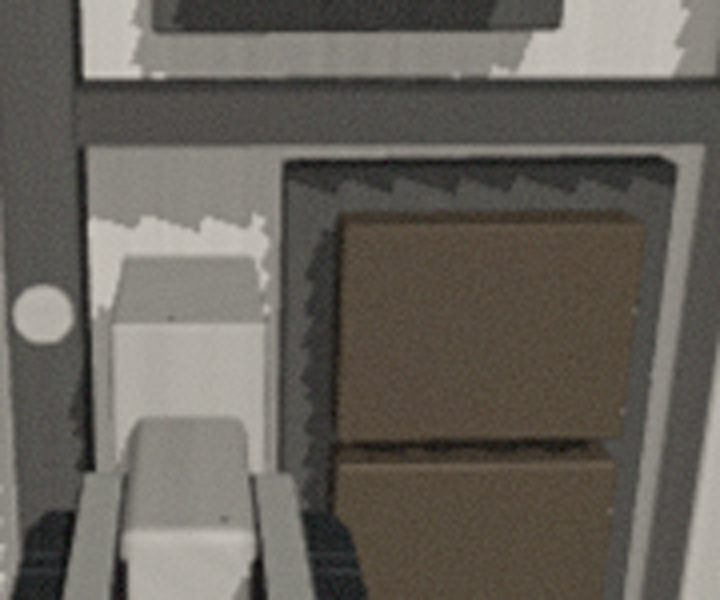

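View pics/s8.png

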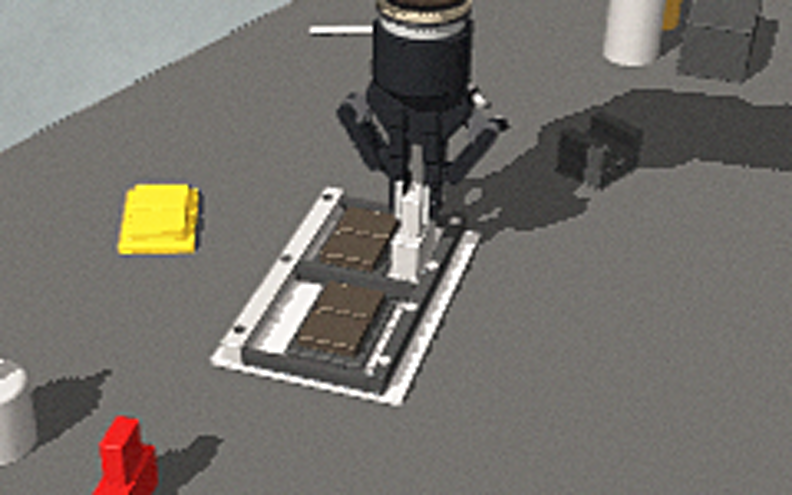

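drive_tool(plan="0.001 0 0 0 0 0; 0.002 0 0 0 0 0; 0.003 0 0 0 0 0; 0.004 0 0 0 0 0; 0.005 0 0 0 0 0; 0.006 0 0 0 0 0; 0.007 0 0 0 0 0; 0.008 0 0 0 0 0")

```text
clock: 9.55
tcp_pos: [559.2, -59.0, 52.0]
tool_rot: [-90.0, -0.0, 17.9]
force: [-2.2, -0.5, -3.3]
grip_width: 14.4
```

```bash
python3 go.py 517 -227.2 52
```

```text
now 9.55 [559.24 -58.97  52.  ] 514.45 -227.11 [-8.999e+01 -3.000e-02  1.789e+01] [-2.2 -0.5 -3.3] 14.43928587572497
shift [ 0.0026  0.     -0.0001] rot [-0.01 -0.11  0.03]
```

Contact has started (about -2 N, sliding). I'll continue slowly.

drive_tool(plan="0.0005 0 0 0 -0.1 0; 0.001 0 0 0 -0.1 0; 0.0015 0 0 0 -0.1 0; 0.002 0 0 0 -0.1 0; 0.0025 0 0 0 -0.1 0; 0.003 0 0 0 -0.1 0")

```text
clock: 10.3
tcp_pos: [561.7, -58.1, 52.0]
tool_rot: [-90.0, 0.1, 18.0]
force: [-4.4, -2.4, -1.9]
grip_width: 14.6
```

```bash
python3 go.py 517 -227.2 52
```

```text
now 10.3 [561.7  -58.13  51.96] 517.04 -227.06 [-8.997e+01  5.000e-02  1.800e+01] [-4.4 -2.4 -1.9] 14.569436266029104
shift [-0.     -0.     -0.0001] rot [-0.03  0.   -0.05]
```

drive_tool(plan="0.0005 0 0 0 0 0; 0.001 0 0 0 0 0; 0.0015 0 0 0 0 0; 0.002 0 0 0 0 0; 0.002 0 0 0 0 0")

```text
clock: 10.92
tcp_pos: [562.0, -57.9, 51.8]
tool_rot: [-89.9, 0.3, 18.0]
force: [-7.2, -2.4, 0.9]
grip_width: 14.5
```

```bash
python3 go.py 517 -227.2 52; python3 - <<'E'
from bench import manip
import cv2,pickle
p=manip.camera_params('wrist')
a=manip.read_camera('wrist')
pickle.dump(p,open('w9.pkl','wb'));cv2.imwrite("pics/w9.png",a)
cv2.imwrite('pics/w9a.png',cv2.resize(a[125:310,270:470],None,fx=3.2,fy=3.2,interpolation=cv2.INTER_CUBIC))
E
```

```text
now 10.925 [562.03 -57.91  51.76] 517.42 -226.94 [-89.92   0.32  18.04] [-7.2 -2.4  0.9] 14.49445124330916
shift [-0.0004 -0.0002 -0.0003] rot [-0.08  0.04 -0.32]
```

View pics/w9a.png

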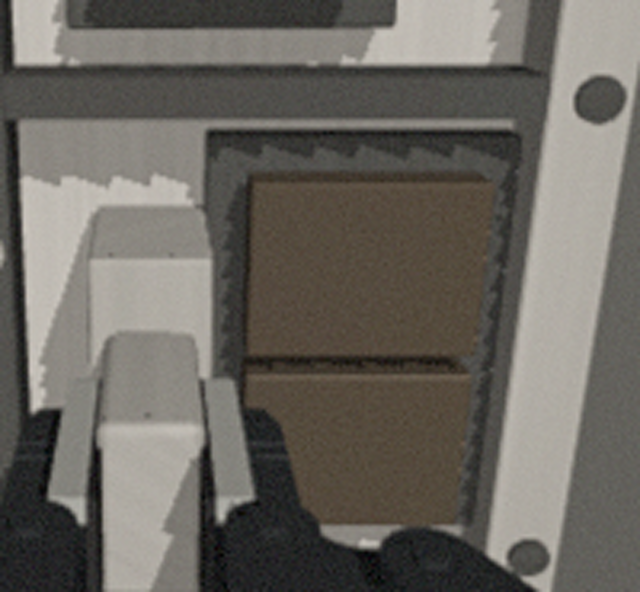

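drive_tool(plan="0.002 0 0 0 0 -0.3; 0.0025 -0.0003 0 0 0 -0.5; 0.003 -0.0003 0 0 0 -0.6; 0.0035 -0.0003 0 0 0 -0.6; 0.004 -0.0003 0 0 0 -0.6; 0.0045 -0.0003 0 0 0 -0.6; 0.0045 -0.0003 0 0 0 -0.6; 0.0045 -0.0003 0 0 0 -0.6")

```text
clock: 11.98
tcp_pos: [562.3, -57.5, 51.2]
tool_rot: [-89.8, 0.4, 18.1]
force: [-12.8, -4.7, 3.7]
grip_width: 14.3
```

```bash
python3 go.py 517 -227.2 52; python3 - <<'E'
from bench import manip
import cv2,pickle
p=manip.camera_params('wrist')
a=manip.read_camera('wrist')
pickle.dump(p,open('w10.pkl','wb'));cv2.imwrite("pics/w10.png",a)
cv2.imwrite('pics/w10a.png',cv2.resize(a[125:310,270:470],None,fx=3.2,fy=3.2,interpolation=cv2.INTER_CUBIC))
b=manip.read_camera('side')
cv2.imwrite("pics/s10.png",cv2.resize(b[120:270,200:440],None,fx=3.3,fy=3.3,interpolation=cv2.INTER_CUBIC))
for i in range(3):
  s=manip.sense();print(s['clock'],s['tcp_pos'],s['force'],s['tool_rot']);manip.read_camera('top')
E
```

```text
now 11.975 [562.25 -57.53  51.18] 517.75 -226.65 [-89.79   0.39  18.11] [-12.8  -4.7   3.7] 14.31082479432416
shift [-0.0008 -0.0008 -0.0005] rot [-0.21  0.1  -0.39]
12.075 [562.28137366 -57.5374311   51.21344103] [-12.31303381  -6.17652241   3.2051734 ] [-89.79366743   0.38658145  18.10448785]
12.125 [562.2704838  -57.54493695  51.19338116] [-11.92799873  -5.86711032   2.70291856] [-89.79285951   0.38758055  18.09989919]
12.175 [562.24572807 -57.553635    51.16993142] [-12.63487014  -5.71559516   2.71381738] [-89.79064494   0.3907755   18.10207961]
```

View pics/w10a.png

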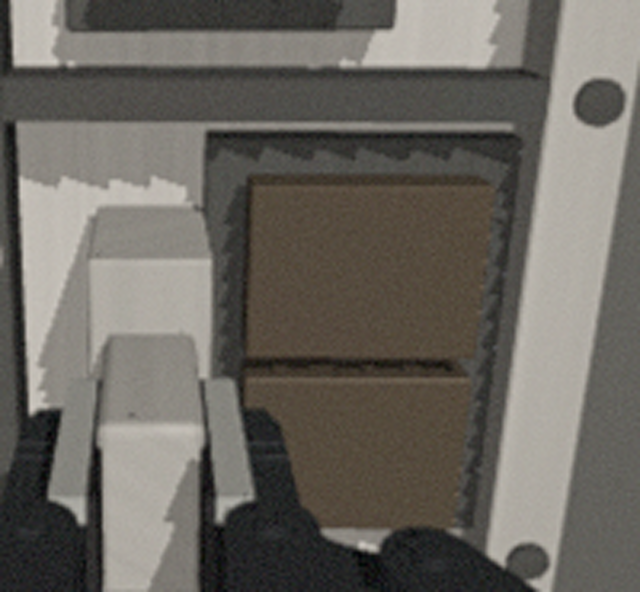

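View pics/s10.png

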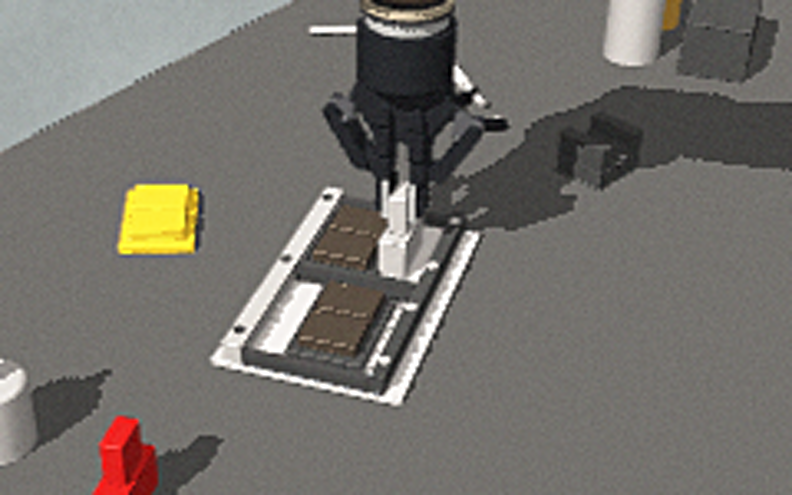

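```bash
python3 - <<'E'
import cv2
a=cv2.imread('pics/w10.png')
b=cv2.resize(a[155:300,405:455],None,fx=4,fy=4,interpolation=cv2.INTER_CUBIC)
b=cv2.convertScaleAbs(b,alpha=2.0,beta=-40)
cv2.imwrite('pics/w10b.png',b)
c=cv2.resize(a[155:300,320:370],None,fx=4,fy=4,interpolation=cv2.INTER_CUBIC)
c=cv2.convertScaleAbs(c,alpha=2.0,beta=-40)
cv2.imwrite('pics/w10b.png',cv2.hconcat([c,b]))
E
```

```text
(no output)
```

View pics/w10b.png

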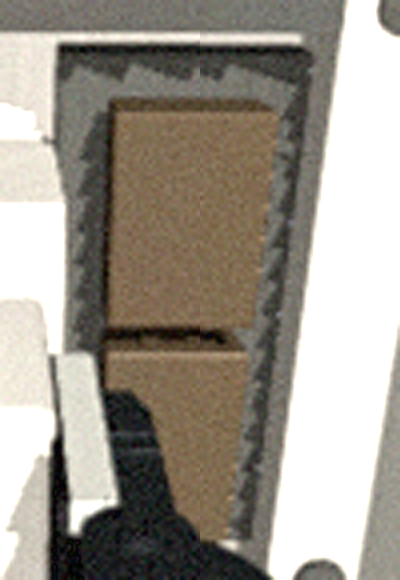

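```bash
python3 - <<'E'
import pickle
from h import *
p=pickle.load(open('w10.pkl','rb'))
r=lambda x,y:((x-200)/4+405,y/4+155)
l=lambda x,y:(x/4+320,y/4+155)
a=np.radians(18.0)
ex=np.array([np.cos(a),np.sin(a),0]);ey=np.array([-ex[1],ex[0],0])
for n,uv,z in [('fence',r(345,5),24),('fence',r(305,290),24),('fence',r(269,570),24),('padTR',r(312,50),16),('pad',r(282,300),16),('pad',r(256,520),16),('padTL',l(58,47),16),('padL',l(66,200),16),('rowR',r(300,46),16)]:
    X=pix(p,uv,z);print(n,(X@ex).round(1),(X@ey).round(1))
for z in(16,):
    print(proj(p,[589.5*ex+y*ey+[0,0,z] for y in(-185,-270)]),)
E
```

```text
fence 588.2 -176.1
fence 588.2 -221.6
fence 588.7 -274.5
padTR 587.4 -184.6
pad 588.0 -227.0
pad 588.6 -270.0
padTL 526.3 -184.4
padL 528.2 -209.6
rowR 585.5 -183.9
[[436.23613036 168.22211148]
 [420.30088929 284.99178206]]
```

drive_tool(plan="0.0042 -0.0005 0 -0.1 0 -0.5; 0.0046 -0.0006 0 -0.2 0 -0.6; 0.0050 -0.0007 0 -0.2 0 -0.7; 0.0055 -0.0008 0 -0.2 0 -0.8; 0.006 -0.0008 0 -0.2 0 -0.8; 0.006 -0.0008 0 -0.2 0 -0.8; 0.006 -0.0008 0 -0.2 0 -0.8; 0.006 -0.0008 0 -0.2 0 -0.8")

```text
clock: 13.22
tcp_pos: [562.4, -57.2, 50.7]
tool_rot: [-89.8, 0.5, 18.2]
force: [-15.8, -7.8, 3.6]
grip_width: 14.5
```

```bash
python3 - <<'E'
from bench import manip
import cv2,pickle
p=manip.camera_params('wrist')
a=manip.read_camera('wrist')
pickle.dump(p,open('w11.pkl','wb'));cv2.imwrite("pics/w11.png",a)
c=[cv2.convertScaleAbs(cv2.resize(a[155:300,x:x+60],None,fx=4,fy=4,interpolation=cv2.INTER_CUBIC),alpha=2.0,beta=-40) for x in(295,320,400)]
cv2.imwrite('pics/w11b.png',cv2.hconcat(c))
b=manip.read_camera('side')
cv2.imwrite("pics/s11.png",cv2.resize(b[150:230,270:380],None,fx=7,fy=7,interpolation=cv2.INTER_CUBIC))
for i in range(4):
  s=manip.sense();print(s['clock'],s['tcp_pos'],s['force'],s['tool_rot'],s['grip_width']);manip.read_camera('top')
E
```

```text
13.325 [562.39434483 -57.25205939  50.65859395] [-15.88642034  -7.85592632   5.29003149] [-89.82731015   0.51035512  18.19639242] 13.898683073033355
13.375 [562.39842191 -57.21483618  50.66784756] [-15.1307502   -7.04515374   4.04384488] [-89.82712084   0.51175317  18.20137014] 13.712027630601263
13.425 [562.36815608 -57.22892887  50.66980992] [-16.12683291  -7.28448286   4.32360341] [-89.82780298   0.51276827  18.19818803] 13.924028949031964
13.475 [562.35779083 -57.20871326  50.65602129] [-15.4722093   -7.61567191   4.96970081] [-89.82325132   0.51371373  18.197     ] 14.18632307546775
```

View pics/w11b.png

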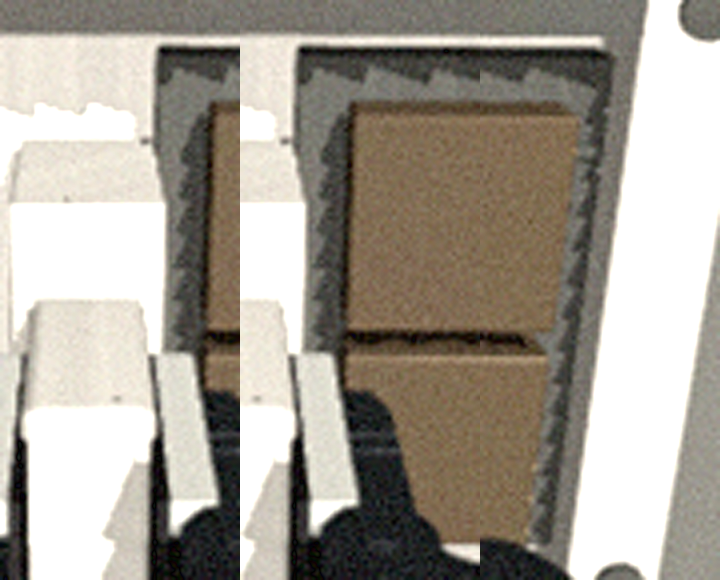

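View pics/s11.png

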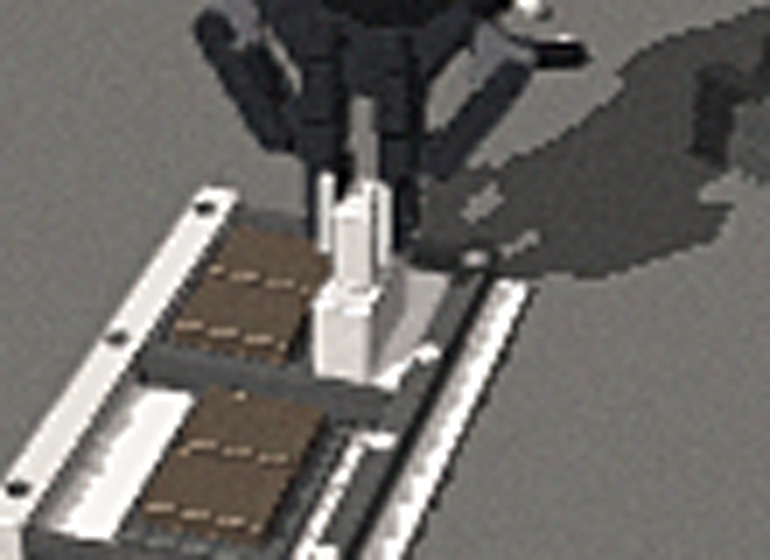

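```bash
python3 - <<'E'
from bench import manip
print(manip.sign_off())
s=manip.sense();print(s['clock'],s['force'],s['grip_width'])
E
```

```text
the job is handed in; nothing more can be done
None
the job is handed in; nothing more can be done
```

I stood the bare steel spacer in the wide gap and pushed that pad against the fence, then handed the job in at about 13.5 s while still pressing. No verdict was reported.

- **Choice of pad:** The right-hand bay (fixture −y) had the wide gap, about 32.5 mm against the spacer's 22 mm. The other bay's gap was clearly narrower by eye, and I did not measure it. I took the white spacer and left the red look-alikes alone.
- **Placing:** I gripped the stem across its 16 mm and lowered the spacer to the middle of the gap. The fixture measured about 18° yaw and the tool was at 17.9°. The foot was about 1–2 mm above the base plate.
- **Final state:** The wrist force was steady at about 17 N towards the fence. The tool was within about 0.5° of vertical, and its yaw had crept to 18.2°. The fingertips were about 25 mm above the pad.
- **Flushness:** In the last measured picture (at 14 N, before the final push), the pad's front edge lay within about 1 mm of the fence and under about 0.01 rad from square.
- **Disagreements:** Images showed up to about 0.8 mm between pad and fence at one corner, which is within the image error. The opening read 14.4 mm on the 16 mm stem, but the pictures show it held. The vertical force rose by about 8 N during the push, so the foot probably rests on the base plate.

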